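# Fill the egg carrier

## Task

Draw the deep lid straight up off the egg carrier, keeping it level, and stand it rim down on the sheet of baking paper. Then gently set the two eggs that lie on the table into the two empty hollows of the carrier, lying on their sides along it, lowered into place and not dropped. Leave the egg that is already in the carrier seated in its hollow, and leave the jar and the mug where they are.

Things in the scene. Friction and masses are not known exactly. Their poses are not given: they have to be found in the camera images.
- carrier: Grey plastic egg carrier base, fixed to the table. Origin on the table under its centre; x along its length, y across, z up. Foot plate 266 x 94 x 6 mm, body 248 x 76 mm up to 40 mm high, on it a ridge 232 x 40 mm up to 56 mm high with three oval hollows in a row along x, 82 mm apart. Sprung felt pads at its ends press on the lid.
- hollow0 (a point): Centre of the end hollow at carrier x = -82 mm, at the ridge top (56 mm above the table); empty at the start. Each hollow is 52 mm long (along the carrier), 30 mm wide, 8 mm deep; axes as the carrier's. An egg seated lying along the carrier sinks 6 mm: its egg_*_center is then 16 mm above this point.
- hollow1 (a point): Centre of the middle hollow (carrier x = 0), same form; empty at the start.
- hollow2 (a point): Centre of the end hollow at carrier x = +82 mm, same form; egg_c lies in it from the start.
- lid_handle (a point): Centre of the black bar handle on the metal lid: bar 130 mm long (lid x), 18 wide (y), 16 high, on two posts, 26 mm free under it. Lid: open-bottomed box 257 x 85 x 96 mm, walls 3 mm, about 0.32 kg. At the start it is fully down over the carrier, its rim 6 mm above the table, 1.5 mm play per side. Drawing it takes about 10 N over the first 34 mm; raise it 95 mm to clear the egg inside.
- lid_rim (a point): Centre of the lid's open lower rim (its lowest level), 130 mm below lid_handle; z is the lid's up axis.
- paper: Sheet of brown baking paper flat on the table, 360 mm (x) by 250 mm (y), about 1 mm thick. Origin at its centre.
- egg_a_center (a point): Brown egg, 63 mm long along its x axis, 44 mm in diameter, 65 g, lying on its side; rolls easily about x. This point is the middle of its thickest part, 22 mm above the surface it lies on, 30 mm from the blunt end (-x), 33 mm from the pointed end (+x). x stays level; y and z turn with rolling. Lies loose on the table at the start.
- egg_b_center (a point): Brown egg, 63 mm long along its x axis, 44 mm in diameter, 65 g, lying on its side; rolls easily about x. This point is the middle of its thickest part, 22 mm above the surface it lies on, 30 mm from the blunt end (-x), 33 mm from the pointed end (+x). x stays level; y and z turn with rolling. Lies loose on the table at the start.
- egg_c_center (a point): Brown egg, 63 mm long along its x axis, 44 mm in diameter, 65 g, lying on its side; rolls easily about x. This point is the middle of its thickest part, 22 mm above the surface it lies on, 30 mm from the blunt end (-x), 33 mm from the pointed end (+x). x stays level; y and z turn with rolling. Seated in hollow2 under the lid at the start, and stays there.
- jar: Glass jar with metal cap, 66 mm diameter, 100 mm high, standing among the eggs. Origin under its centre. Not to be disturbed.
- mug: White mug, 80 mm across, 90 mm high, handle at +y. Origin under its centre. Not to be disturbed.
Mind the look-alikes: they are no part of the job. What is shaped like the part that bears egg_b_center but blue or green is not meant. Leave any blue or orange look-alike of the part that bears egg_a_center alone.

How it is judged:
By the outcome, as a careful person would: the job done as asked, in the order asked, and still so for the second after the job is handed in, with the robot touching nothing.
It also fails if it takes over 72 s, if anything falls off the work surface, if the arm or the gripper's body presses on something with over 40 N, if the wrist force passes 120 N, or if a joint passes its speed limit or range.

## Robot

A 6-joint arm with a two-finger parallel gripper is mounted at the origin on the work surface. World frame = base frame: x ahead of the robot, y to its left, z up, the work surface at z = 0. Lengths are in m, angles in degrees, forces in N, time in s.
With the tool pointing down it reaches from about 0.25 to 0.725 m from the base axis. Payload 9.7 kg.
Tool frame: the origin (TCP) lies on the centre line of the jaws, within the pads' length; the fingertips stand bot.nose_length ahead of it and the grasp point (between the pads) lies 11 mm behind it (bot.nose_length is the distance from the TCP to the fingertips, in m); z points along the fingers, y is the line along which they close (so a half turn about z gives the same grasp; the last joint's range is limited). The gripper opens to 85 mm and grips with 20 to 120 N. Pads are 22 mm wide; open, the fingers measure 114 mm over their backs; the gripper's body (76 mm by 85 mm) begins 54 mm behind the grasp point. The pads swing forward as they close: fully open they stand 13 mm farther back than shut.
Start: joints at [-69.099, 4.979, 10.078, 95.1, 0, 90], TCP at [0.196, -0.514, 0.239] pointing down, gripper open.
Joint ranges: [-179.16, 179.16], [-48.56, 103.87], [-65.8, 70.77], [-126.05, 130.52], [-82.76, 87.17], [-180, 180]. Speed limits (degrees/s): [127.2, 127.2, 147.25, 180, 180, 180].

## Interface

Orientations are given as [roll, pitch, yaw] about the fixed x, y, z axes, in that order (R = Rz(yaw) Ry(pitch) Rx(roll)).
In Python, from workcell import bot gives the robot as it stands. The module is installed in compiled form; this text tells all that it offers.
- The arm moves only by the shell command python3 -m inch 'ROWS' [OPENING] [FORCE]. ROWS is JSON, a list of rows, each a list of 4 numbers: the shift along the world's x, y, z in cm, then the turn about the world's z in degrees. A call has exactly 8 rows; each row is the pose to reach, as a shift and turn from the pose commanded when the call began; what a row does not reach only later rows make up. A row lasts 1/8 s, in which the tool goes at most 62.5 mm and 10.7 degrees, less where a joint would pass 70% of its speed; a pose out of reach is approached as far as the arm can. A call with a gripper value outside its range is refused whole. OPENING is the finger opening in cm, from 0 to 8.54, set as the call begins (- or left out, the last holds). The fingers move at their own pace and stop on an object; FORCE is the grip in N (left out, the last holds). Time passes only in rows, so rows that repeat a pose let the fingers close, or fill a call up. It gives the time, the measured TCP pose, the force, the opening and the grip force at its end, in the units of the state.
- bot.get_obs(): the state, without advancing time (a new reading comes with each control period).
- bot.camera(name): name is "side" or "top"; returns a dict with "img" (400x640x3 uint8, red, green, blue), "fovy" (degrees; the focal length in pixels is half the picture's height over the tangent of half this angle, whatever the lens; pixels are square), "cx", "cy" (the principal point, pixels), "R" (3x3) and "t" (3): a world point X has camera coordinates R X + t. Camera axes: x right, y down, z forward; pixel columns grow to the right and rows downward; lengths in m; the calibration is good to about 2 mm. A picture is of the moment at which its call begins. There is no depth.
- bot.job_done(): hands the job in; it is judged then, once.
Trained networks look in a picture, given as the dict that the camera call returned (one of the last four; its "shot" number tells which), for a name from the list of things; names that differ only in an ending like _2 or _b are one class to them, and where a whole thing is asked for, a point or a joint stands for the part that bears it (a point fixed in the world has none). Each returns a list of dicts, best first, with "score" (0 to 1); they miss things now and then, are a little off and sometimes report something else, mostly with a low value. They report only what shows in the picture. A call takes as long as a camera call. They do not tell look-alikes from the thing itself.
- bot.find_in(thing, picture): "point" ([column, row] in pixels, amid what is visible of it).
- bot.landmark_of(thing, picture): "point" ([column, row] in pixels: a listed point, or the origin of a listed thing).
The state is a dict: "time": time; "q": joint angles; "qd": joint speeds; "joint_efforts": joint torques, N m; "ee_pos": TCP position; "tcp_rot": TCP orientation; "wrist_force": force on the tool from outside, world axes, zero at the start; "torque": the same for the moment, N m; "opening": finger opening in m; "grasp_force": force on a finger pad.
Only numpy, scipy, OpenCV 4.12 (cv2) and the standard library are available. Lean on these libraries where they do the work, as an engineer would, in place of code of your own. Each camera call takes 0.05 s, during which the arm holds its last target. There are 200 camera calls.

## Working session

There is one attempt and no reset: what is moved stays moved. The work goes in short steps, Python scripts to look and compute and a shell command to move; the robot and the scene stay as the last step left them, time stands still between calls to the robot, and variables do not carry over. Pictures are saved under pics/ and viewed, at most 10 in all, crops included, and the job is handed in when it is done.

```bash
mkdir -p pics; cat > h.py <<'E'
import numpy as np,cv2
from workcell import bot
def ray(p,px):
    f=200/np.tan(np.radians(p["fovy"])/2) if p["img"].shape[0]==400 else None
    R=np.array(p["R"]);t=np.array(p["t"])
    d=R.T@np.array([(px[0]-p["cx"])/f,(px[1]-p["cy"])/f,1.]);return -R.T@t,d
def onz(p,px,z):
    c,d=ray(p,px);return c+d*(z-c[2])/d[2]
def proj(p,X):
    f=200/np.tan(np.radians(p["fovy"])/2);c=np.array(p["R"])@np.array(X)+np.array(p["t"])
    return np.array([p["cx"]+f*c[0]/c[2],p["cy"]+f*c[1]/c[2]])
def tri(a,b):
    A=np.zeros((3,3));v=np.zeros(3)
    for c,d in (a,b):
        d=d/np.linalg.norm(d);P=np.eye(3)-np.outer(d,d);A+=P;v+=P@c
    return np.linalg.solve(A,v)
def save(p,n): cv2.imwrite('pics/'+n,p["img"][:,:,::-1])
E
python3 - <<'E'
from h import *
np.set_printoptions(precision=4,suppress=True)
Z=dict(lid_handle=.136,lid_rim=.006,carrier=0,paper=.001,egg_a_center=.022,jar=0,mug=0,hollow0=.056)
print(bot.nose_length)
for n in ("top","side"):
    p=bot.camera(n);save(p,n+'0.png');print(n,p["fovy"],ray(p,(320,200)))
    for k,z in Z.items():
        for r in bot.landmark_of(k,p)[:6]: print(k,round(r["score"],2),np.round(r["point"]),onz(p,r["point"],z)[:2])
E
```

```text
0.008
top 54.7712955035375 (array([ 0.4701, -0.0748,  1.4008]), array([ 0.0815, -0.0089, -0.9967]))
lid_handle 0.64 [289. 238.] [0.4471 0.0123]
lid_rim 0.17 [371. 196.] [ 0.6029 -0.2728]
carrier 0.5 [292. 235.] [0.457  0.0128]
paper 0.86 [189. 226.] [0.4833 0.3858]
egg_a_center 0.67 [445. 221.] [ 0.5135 -0.5328]
egg_a_center 0.51 [413. 214.] [ 0.5393 -0.4211]
egg_a_center 0.46 [422. 245.] [ 0.4265 -0.452 ]
jar 0.59 [364. 244.] [ 0.4292 -0.2493]
mug 0.65 [268. 167.] [0.7033 0.106 ]
hollow0 0.62 [293. 233.] [0.4642 0.0039]
hollow0 0.47 [310. 240.] [ 0.4415 -0.0534]
hollow0 0.47 [268. 233.] [0.464  0.0914]
side 50.200774123735656 (array([ 0.3585, -0.8044,  0.9309]), array([ 0.2072,  0.6535, -0.7282]))
lid_handle 0.82 [264. 185.] [0.4591 0.0056]
carrier 0.23 [251. 137.] [0.4827 0.3884]
paper 0.89 [250. 140.] [0.4774 0.3732]
egg_a_center 0.78 [302. 372.] [ 0.4313 -0.4567]
egg_a_center 0.6 [348. 347.] [ 0.5432 -0.4336]
jar 0.65 [283. 298.] [ 0.4367 -0.2578]
mug 0.91 [332. 180.] [0.6858 0.0998]
```

View pics/top0.png

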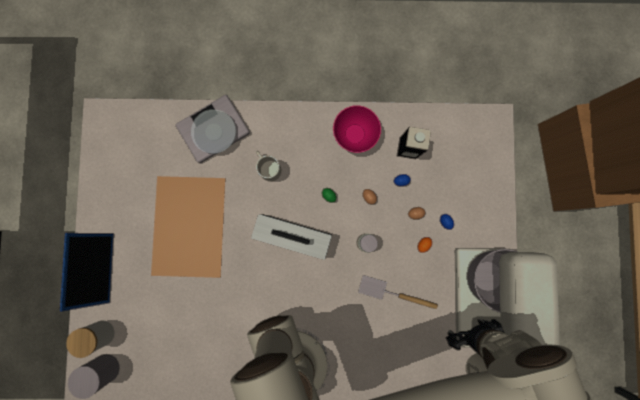

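View pics/side0.png

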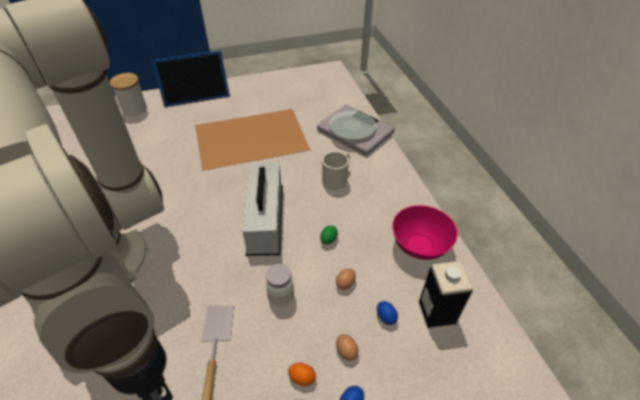

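The top view shows two brown eggs at about (370,197) and (417,213). The orange egg (425,244), blue eggs (402,180) and (447,221) and green egg (330,195) are look-alikes. The lid handle is at (292,237), the paper around (189,226), the jar at (369,242) and the mug at (268,167). The side view agrees, with the brown eggs at (346,278) and (347,346).

```bash
cat >> h.py <<'E'
def blobs(p,lo,hi,amin,box=None,amax=1e9):
    h=cv2.cvtColor(p["img"],cv2.COLOR_RGB2HSV);m=cv2.inRange(h,lo,hi)
    if box: k=np.zeros_like(m);k[box[1]:box[3],box[0]:box[2]]=255;m&=k
    n,l,s,c=cv2.connectedComponentsWithStats(m);out=[]
    for i in range(1,n):
        if amin<=s[i,4]<=amax: out.append((c[i],np.argwhere(l==i)[:,::-1].astype(float),s[i,4]))
    return out
def axis(p,pts,z):
    X=np.array([onz(p,q,z)[:2] for q in pts]);c=X.mean(0);w,V=np.linalg.eigh(np.cov((X-c).T));v=V[:,1]
    return c,np.degrees(np.arctan2(v[1],v[0]))%180,4*np.sqrt(w)
E
python3 - <<'E'
from h import *
np.set_printoptions(precision=4,suppress=True)
P=bot.camera("top");S=bot.camera("side")
for p,n,eb,hb in ((P,"top",(350,180,440,230),(262,222,325,252)),(S,"side",(320,255,370,370),(250,160,275,215))):
    h=cv2.cvtColor(p["img"],cv2.COLOR_RGB2HSV)
    for q in ([(370,197),(417,213)] if n=="top" else [(346,278),(347,346)]): print(h[q[1],q[0]])
    for c,pts,a in blobs(p,(3,70,60),(16,255,255),40,eb): print(n,"egg",c,a,axis(p,pts,.022))
    for c,pts,a in blobs(p,(0,0,0),(180,255,55),40,hb): print(n,"bar",c,a,axis(p,pts,.140))
    for c,pts,a in blobs(p,(3,90,60),(20,255,255),2000): print(n,"paper",c,a,axis(p,pts,.001))
    for r in bot.find_in("egg_a_center",p)[:6]: print(np.round(r["point"]),onz(p,r["point"],.022)[:2])
o=bot.get_obs();print(o["ee_pos"],o["tcp_rot"],o["opening"])
E
```

```text
[ 13 127 157]
[ 12 134 147]
top egg [369.3614 196.247 ] 166 (array([ 0.599 , -0.2639]), np.float64(37.94459106150424), array([0.0444, 0.0618]))
top egg [416.269  212.8421] 171 (array([ 0.5419, -0.4317]), np.float64(101.56104696133319), array([0.0449, 0.0622]))
top bar [290.8636 236.4659] 176 (array([0.4529, 0.007 ]), np.float64(74.87623080608901), array([0.017, 0.144]))
top paper [614.1794 206.4506] 2481 (array([ 0.5795, -1.1546]), np.float64(15.418886539089982), array([0.1605, 0.9193]))
top paper [188.1363 226.6668] 6821 (array([0.4815, 0.3885]), np.float64(179.19008423699674), array([0.2874, 0.414 ]))
[446. 222.] [ 0.5103 -0.536 ]
[414. 214.] [ 0.5358 -0.4228]
[422. 242.] [ 0.4378 -0.4496]
[ 13 138 175]
[ 13 134 198]
side egg [345.3147 278.4118] 340 (array([ 0.5972, -0.2639]), np.float64(48.02953235636544), array([0.0465, 0.0682]))
side egg [346.6401 347.0409] 464 (array([ 0.5398, -0.4327]), np.float64(94.74973939702238), array([0.0465, 0.065 ]))
side bar [260.6842 189.0861] 209 (array([ 0.4477, -0.0106]), np.float64(75.90471520212323), array([0.0155, 0.1717]))
side paper [249.4126 138.7481] 4685 (array([0.4783, 0.3816]), np.float64(178.94847326318185), array([0.2865, 0.414 ]))
[303. 374.] [ 0.4308 -0.4618]
[352. 396.] [ 0.5147 -0.5332]
[349. 347.] [ 0.5441 -0.435 ]
[ 0.1962 -0.5138  0.2393] [179.9992   0.0017  20.9019] 0.08543098877866169
```

Both views agree: the eggs are at (0.598,-0.264) with axis about 40° and at (0.541,-0.432) with axis about 98°. The lid bar is at (0.453,0.007) with axis about 75°. I'll go to the lid first.

```bash
python3 -m inch '[[1,2,0,3],[3.5,7,0,10],[6.5,13,0,18],[9.5,19,0,27],[12.5,25,0,36],[15.5,31,0,45],[18,36.5,0,51],[20,40.5,0,54]]' 8.5 60
python3 -m inch '[[1,2,0,0],[2.5,5,0,0],[4,8,0,0],[5.2,10.5,0,0],[5.7,11.6,-1,0],[5.7,11.6,-2,0],[5.7,11.6,-2,0],[5.7,11.6,-2,0]]'
python3 - <<'E'
from h import *
o=bot.get_obs();print(o["q"],o["ee_pos"],o["tcp_rot"])
for n in ("top","side"):
    p=bot.camera(n);print(n,proj(p,o["ee_pos"]))
    save(p,n+'1.png')
    for r in bot.landmark_of("lid_handle",p)[:2]: print(r["score"],r["point"],onz(p,r["point"],.136))
a=cv2.imread('pics/top1.png')[180:300,220:380];b=cv2.imread('pics/side1.png')[120:240,180:340]
cv2.imwrite('pics/c1.png',cv2.resize(np.vstack([a,b]),None,fx=2.5,fy=2.5))
E
```

```text
time: 2.1
ee_pos: [0.3967, -0.1068, 0.2396]
tcp_rot: [179.9, 0.0, 75.0]
wrist_force: [1.9, -0.7, -0.2]
opening: 0.0848
grasp_force: 0.0
time: 3.1
ee_pos: [0.453, 0.0065, 0.2194]
tcp_rot: [180.0, 0.0, 74.8]
wrist_force: [-0.2, 0.1, -0.3]
opening: 0.0852
grasp_force: 0.0
[ 8.24479666e-01 -8.62417961e+00 -5.38140187e+00  9.32331706e+01
 -6.74359821e-03  1.05984597e+02] [0.45295636 0.00648583 0.21943914] [1.79988907e+02 3.83725223e-03 7.48398820e+01]
top [289.34156982 236.7797249 ]
side [258.20008692 161.31596222]
0.61 [260.9, 183.3] [0.45294262 0.01341367 0.136     ]
```

View pics/c1.png

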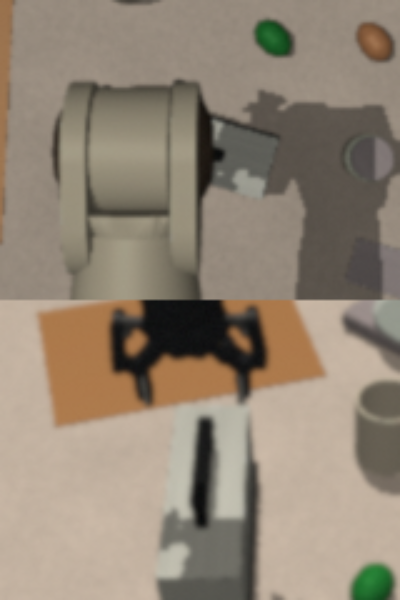

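The crops show the open fingers straddling the black bar from above, with the bar in line with the tool. I'll descend and grip.

```bash
python3 -m inch '[[0,0,-1,0],[0,0,-3,0],[0,0,-5,0],[0,0,-7,0],[0,0,-8.5,0],[0,0,-9.4,0],[0,0,-9.4,0],[0,0,-9.4,0]]' 8.5 60
python3 -m inch '[[0,0,0,0],[0,0,0,0],[0,0,0,0],[0,0,0,0],[0,0,0,0],[0,0,0,0],[0,0,0,0],[0,0,0,0]]' 0 70
```

```text
time: 4.3
ee_pos: [0.4535, 0.0072, 0.1259]
tcp_rot: [179.9, -0.0, 74.9]
wrist_force: [-0.0, 0.1, 0.3]
opening: 0.085
grasp_force: 0.0
time: 5.3
ee_pos: [0.453, 0.0073, 0.1255]
tcp_rot: [-180.0, -0.0, 74.9]
wrist_force: [-5.5, 0.9, 5.7]
opening: 0.0169
grasp_force: 69.5
```

```bash
python3 -m inch '[[0,0,0.4,0],[0,0,0.9,0],[0,0,1.4,0],[0,0,1.9,0],[0,0,2.4,0],[0,0,2.9,0],[0,0,3.4,0],[0,0,3.9,0]]'
python3 -m inch '[[0,0,1,0],[0,0,2,0],[0,0,3,0],[0,0,4,0],[0,0,5,0],[0,0,6,0],[0,0,7,0],[0,0,7.5,0]]'
```

```text
time: 6.3
ee_pos: [0.4534, 0.0071, 0.1649]
tcp_rot: [180.0, -0.0, 74.9]
wrist_force: [0.5, -1.2, -1.7]
opening: 0.017
grasp_force: 69.0
time: 7.3
ee_pos: [0.4534, 0.0072, 0.24]
tcp_rot: [180.0, -0.0, 74.9]
wrist_force: [1.0, 0.0, -2.7]
opening: 0.0167
grasp_force: 69.0
```

```bash
python3 -m inch '[[0,0.8,1,1],[0.2,2.5,1,5],[0.5,5,1,11],[0.8,8,1,18],[1.1,11,1,25],[1.4,14,1,32],[1.7,17,1,39],[2,20,1,46]]'
python3 -m inch '[[0.1,3,0,8],[0.2,6,0,16],[0.3,9,0,24],[0.4,12,0,32],[0.5,14.5,0,40],[0.6,16.5,0,48],[0.7,17.5,0,55],[0.7,17.8,0,58.5]]'
python3 -m inch '[[0,0,0,0],[0,0,-1,0],[0,0,-3,0],[0,0,-5,0],[0,0,-7,0],[0,0,-8.5,0],[0,0,-9.5,0],[0,0,-9.5,0]]'
python3 - <<'E'
from h import *
a=[bot.camera(n) for n in ("top","side")]
for n,p in zip("ts",a): save(p,n+'2.png')
cv2.imwrite('pics/c2.png',np.hstack([cv2.resize(p["img"][y:y+130,x:x+170],None,fx=2.3,fy=2.3)[:,:,::-1] for p,x,y in ((a[0],120,150),(a[1],170,60))]))
E
```

```text
time: 8.3
ee_pos: [0.4728, 0.2094, 0.2488]
tcp_rot: [-180.0, -0.0, 121.3]
wrist_force: [0.5, -0.1, -2.3]
opening: 0.0166
grasp_force: 69.0
time: 9.3
ee_pos: [0.4793, 0.3871, 0.2482]
tcp_rot: [-180.0, -0.1, 179.8]
wrist_force: [0.5, -0.6, -2.3]
opening: 0.0169
grasp_force: 69.0
time: 10.3
ee_pos: [0.48, 0.385, 0.1536]
tcp_rot: [-180.0, -0.0, 179.4]
wrist_force: [-1.0, -0.1, -1.8]
opening: 0.0168
grasp_force: 68.9
```

View pics/c2.png

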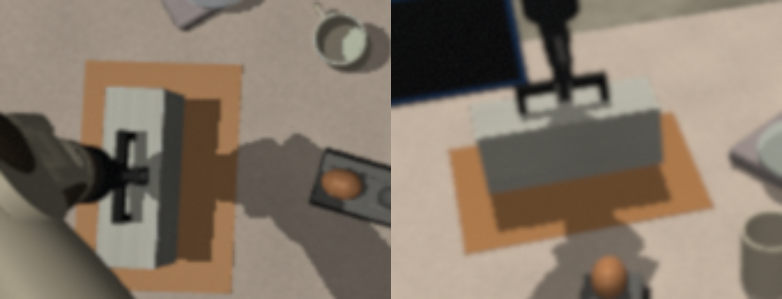

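The crops show the lid level above the paper, well inside its edges. The carrier is open with egg_c at its +y end. I'll lower the lid.

```bash
python3 -m inch '[[0,0,-0.8,0],[0,0,-1.7,0],[0,0,-2.4,0],[0,0,-2.8,0],[0,0,-3,0],[0,0,-3.1,0],[0,0,-3.2,0],[0,0,-3.25,0]]'
python3 -m inch '[[0,0,0,0],[0,0,-0.05,0],[0,0,-0.1,0],[0,0,-0.1,0],[0,0,-0.1,0],[0,0,-0.1,0],[0,0,-0.1,0],[0,0,-0.1,0]]'
```

```text
time: 11.4
ee_pos: [0.4802, 0.3852, 0.1219]
tcp_rot: [180.0, 0.0, 179.4]
wrist_force: [0.1, 0.2, -1.9]
opening: 0.0166
grasp_force: 69.0
time: 12.4
ee_pos: [0.4802, 0.3852, 0.1208]
tcp_rot: [180.0, 0.0, 179.4]
wrist_force: [-0.1, 0.4, -2.7]
opening: 0.0169
grasp_force: 69.0
```

```bash
python3 -m inch '[[0,0,-0.05,0],[0,0,-0.1,0],[0,0,-0.15,0],[0,0,-0.15,0],[0,0,-0.15,0],[0,0,-0.15,0],[0,0,-0.15,0],[0,0,-0.15,0]]'
```

```text
time: 13.4
ee_pos: [0.4802, 0.3852, 0.1195]
tcp_rot: [180.0, 0.0, 179.4]
wrist_force: [-1.2, -1.2, 1.0]
opening: 0.0168
grasp_force: 69.4
```

```bash
python3 -m inch '[[0,0,0,0],[0,0,0,0],[0,0,0,0],[0,0,0,0],[0,0,1.5,0],[0,0,4,0],[0,0,7,0],[0,0,9,0]]' 8.5
python3 -m inch '[[0.4,-2,0.5,2],[1.2,-6.5,1,7],[2.2,-12,1,14],[3.2,-17.5,1,20],[4.2,-23,1,26],[5.2,-28.5,1,32],[6.2,-34,1,36],[7.2,-39.5,1,40]]'
python3 -m inch '[[1,-5.5,0,0],[2,-11,0,0],[3,-16.5,0,0],[3.8,-21,0,0],[4.3,-24,0,0],[4.6,-25.4,0,0],[4.6,-25.4,0,0],[4.6,-25.4,0,0]]'
cat > eggfit.py <<'E'
from h import *
from scipy.optimize import least_squares
u,v=np.meshgrid(np.linspace(0,np.pi,25),np.linspace(0,2*np.pi,40))
U=np.stack([np.cos(u),np.sin(u)*np.cos(v),np.sin(u)*np.sin(v)],-1).reshape(-1,3)
def model(x,y,a,z=.022):
    E=U*[.0315,.022,.022]; L=np.where(U[:,0]<0,.030,.033); E[:,0]=U[:,0]*L
    c,s=np.cos(a),np.sin(a); return np.stack([x+c*E[:,0]-s*E[:,1],y+s*E[:,0]+c*E[:,1],z+E[:,2]],-1)
def mom(p,X):
    h=cv2.convexHull(np.array([proj(p,q) for q in X],np.float32));m=cv2.moments(h);A=m["m00"]
    return np.array([m["m10"]/A,m["m01"]/A,m["mu20"]/A,m["mu11"]/A,m["mu02"]/A])
def fit(obs,x0,z=.022):
    best=None
    for a0 in np.radians([0,60,120,180,240,300]):
        f=lambda q:np.concatenate([(mom(p,model(*q,z))-np.r_[pts.mean(0),np.cov(pts.T)[[0,0,1],[0,1,1]]])*[1,1,.4,.4,.4] for p,pts in obs])
        r=least_squares(f,[*x0,a0],diff_step=1e-3,x_scale=[.01,.01,.2])
        if best is None or r.cost<best.cost: best=r
    return best.x[:2],np.degrees(best.x[2])%360,best.cost
E
python3 - <<'E'
from eggfit import *
import json
np.set_printoptions(precision=4,suppress=True)
P=bot.camera("top");S=bot.camera("side");save(P,'t3.png');save(S,'s3.png')
for p,f in ((P,'top0'),(S,'side0')): p["img"]=cv2.imread(f'pics/{f}.png')[:,:,::-1].copy()
B=[sorted([b[1] for b in blobs(p,(3,70,60),(16,255,255),40,bx)],key=lambda q:q[:,k].mean()) for p,bx,k in ((P,(350,180,440,230),0),(S,(320,255,370,370),1))]
for i,x0 in enumerate([(.598,-.264),(.541,-.432)]):
    print(fit([(P,B[0][i]),(S,B[1][i])],x0),fit([(P,B[0][i])],x0),fit([(S,B[1][i])],x0))
a=cv2.imread('pics/t3.png')[130:290,150:470];b=cv2.imread('pics/s3.png')[90:290,170:490]
cv2.imwrite('pics/c3.png',cv2.resize(np.vstack([a,b]),None,fx=1.66,fy=1.66))
E
```

```text
time: 14.4
ee_pos: [0.4805, 0.3854, 0.2121]
tcp_rot: [179.9, 0.1, 179.4]
wrist_force: [1.0, 0.8, 0.2]
opening: 0.0851
grasp_force: 0.0
time: 15.4
ee_pos: [0.5524, -0.0116, 0.2207]
tcp_rot: [-179.9, 0.1, -140.5]
wrist_force: [0.5, -1.3, 0.1]
opening: 0.0849
grasp_force: 0.0
time: 16.4
ee_pos: [0.5983, -0.2627, 0.2198]
tcp_rot: [-180.0, 0.0, -140.5]
wrist_force: [0.0, 1.2, 0.2]
opening: 0.0848
grasp_force: 0.0
(array([ 0.597 , -0.2646]), np.float64(39.34951263724815), np.float64(0.17730677298693412)) (array([ 0.6   , -0.2631]), np.float64(218.0999321567646), np.float64(0.029989915719057927)) (array([ 0.5983, -0.2631]), np.float64(219.81785667723057), np.float64(0.07353129034104443))
(array([ 0.5403, -0.4309]), np.float64(280.7904212728066), np.float64(0.382538055528824)) (array([ 0.5416, -0.4304]), np.float64(283.4641894065273), np.float64(0.0948370785126961)) (array([ 0.5397, -0.4311]), np.float64(280.6146207094364), np.float64(0.14896597990808816))
```

View pics/c3.png

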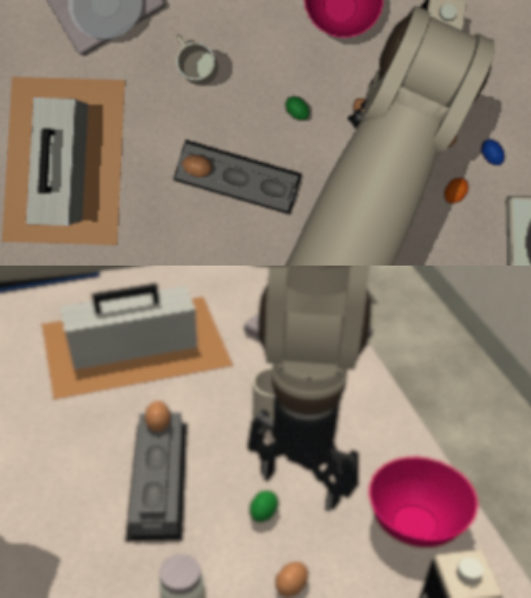

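The lid stands on the paper, and egg_c is seated in the end hollow of the carrier. The jar, mug and remaining eggs are undisturbed. I'll measure the carrier while it is visible and grasp the first egg.

```bash
python3 - <<'E'
from eggfit import *
np.set_printoptions(precision=4,suppress=True)
P=bot.camera("top");S=bot.camera("side")
obs=[]
for p,n,bx in ((P,"top",(250,210,290,245)),(S,"side",(250,155,285,185))):
    for k,z in (("hollow0",.056),("carrier",0)):
        for r in bot.landmark_of(k,p)[:4]: print(n,k,r["score"],np.round(r["point"]),onz(p,r["point"],z)[:2])
    b=blobs(p,(3,80,60),(16,255,255),40,bx); print([(c,a) for c,_,a in b])
    obs.append((p,b[0][1]))
print("c",fit(obs,(.472,.086),.072),fit(obs[:1],(.472,.086),.072))
# carrier outline (foot plate) dark grey
h=cv2.cvtColor(P["img"],cv2.COLOR_RGB2HSV)
for v in (70,90,105):
    b=blobs(P,(0,0,0),(180,90,v),600,(245,205,340,265))
    for c,pts,a in b: print(v,a,[onz(P,q,.02)[:2] for q in cv2.boxPoints(cv2.minAreaRect(pts.astype(np.float32)))],axis(P,pts,.03))
E
python3 -m inch '[[0,0,-2,0],[0,0,-5.5,0],[0,0,-9,0],[0,-0.1,-12.5,0],[0,-0.1,-16,0],[0,-0.1,-18.5,0],[0,-0.1,-20,0],[0,-0.1,-20.8,0]]'
python3 -m inch '[[0,0,0,0],[0,0,0,0],[0,0,0,0],[0,0,0,0],[0,0,0,0],[0,0,0,0],[0,0,0,0],[0,0,0,0]]' 3.5 20
```

```text
top hollow0 0.79 [293. 236.] [0.4531 0.0047]
top hollow0 0.67 [265. 232.] [0.4642 0.1015]
top hollow0 0.66 [312. 240.] [ 0.4406 -0.0624]
top hollow0 0.29 [370. 194.] [ 0.6034 -0.2611]
top carrier 0.97 [291. 234.] [0.4581 0.0143]
[(array([268.1676, 229.4486]), np.int32(185))]
side hollow0 0.96 [264. 184.] [0.4709 0.0892]
side hollow0 0.91 [264. 228.] [ 0.4345 -0.0736]
side hollow0 0.55 [266. 205.] [0.4569 0.0057]
side carrier 0.68 [269. 216.] [0.4623 0.0134]
[(array([261.6535, 156.8346]), np.int32(127)), (array([264.3785, 178.4633]), np.int32(177))]
c (array([0.4774, 0.127 ]), np.float64(348.30270540626634), np.float64(356.492269581105)) (array([0.4752, 0.091 ]), np.float64(252.48981322722113), np.float64(0.12569692568880902))
90 1619 [array([0.4431, 0.1458]), array([0.5325, 0.1218]), array([ 0.4618, -0.132 ]), array([ 0.3731, -0.1068])] (array([ 0.4495, -0.008 ]), np.float64(73.4326463774774), array([0.1106, 0.2817]))
105 1777 [array([0.4426, 0.148 ]), array([0.533 , 0.1238]), array([ 0.4614, -0.1343]), array([ 0.3717, -0.1089])] (array([ 0.4498, -0.0027]), np.float64(74.46337425159895), array([0.111, 0.294]))
time: 17.8
ee_pos: [0.5982, -0.2648, 0.0108]
tcp_rot: [180.0, -0.0, -140.6]
wrist_force: [0.1, -0.3, 0.6]
opening: 0.085
grasp_force: 0.0
time: 18.8
ee_pos: [0.5987, -0.265, 0.0124]
tcp_rot: [-179.9, 0.0, -140.6]
wrist_force: [-0.6, 0.3, 5.6]
opening: 0.0431
grasp_force: 20.1
```

```bash
python3 -m inch '[[0,0,1,0],[0,0,3,0],[0,0,6,0],[0,0,9,0],[0,0,12,0],[0,0,14,0],[0,0,15,0],[0,0,15,0]]'
python3 -m inch '[[-0.5,1,0,2],[-2,4,0,6],[-4.5,8.5,0,12],[-7,13,0,18],[-9.5,18,0,24],[-12,22.5,0,30],[-13.8,26,0,34],[-14.5,27.2,0,35.5]]'
python3 - <<'E'
from eggfit import *
np.set_printoptions(precision=4,suppress=True)
o=bot.get_obs();print(o["ee_pos"],o["opening"],o["grasp_force"],o["tcp_rot"])
P=bot.camera("top");S=bot.camera("side");save(P,'t4.png');save(S,'s4.png')
for p in (P,S):
    for r in bot.landmark_of("hollow0",p)[:4]: print(r["score"],np.round(r["point"]),onz(p,r["point"],.056)[:2])
    C=np.array([.453,.007]);d=np.array([np.cos(np.radians(74.9)),np.sin(np.radians(74.9))])
    print([proj(p,[*(C+k*d),.056]).round(1) for k in (-.082,0,.082)])
b0=blobs(P,(3,80,60),(16,255,255),40,(250,210,290,245));b1=blobs(S,(3,80,60),(16,255,255),40,(250,165,280,190))
print([(c,a) for c,_,a in b0+b1])
x=S["img"]; y=x[130:280,190:350].copy()
cv2.imwrite('pics/c4.png',cv2.resize(y,None,fx=4,fy=4,interpolation=cv2.INTER_CUBIC)[:,:,::-1])
E
```

```text
time: 19.8
ee_pos: [0.5985, -0.2649, 0.1622]
tcp_rot: [-179.9, 0.0, -140.6]
wrist_force: [1.0, 0.5, -0.8]
opening: 0.0428
grasp_force: 20.5
time: 20.8
ee_pos: [0.4516, 0.0089, 0.1606]
tcp_rot: [180.0, -0.0, -104.8]
wrist_force: [0.5, -0.5, -1.7]
opening: 0.043
grasp_force: 20.7
[0.4516 0.0089 0.1606] 0.042976360598007475 20.675657652318478 [ 179.9536   -0.002  -104.836 ]
0.72 [311. 241.] [ 0.4364 -0.0566]
[array([315.2, 242.7]), array([292.4, 236.1]), array([269.8, 229.6])]
0.87 [265. 184.] [0.4729 0.0877]
0.85 [260. 227.] [ 0.4268 -0.0666]
0.72 [264. 208.] [ 0.4491 -0.0029]
[array([262.7, 228.1]), array([264.2, 205.4]), array([265.6, 184.7])]
[(array([260.5903, 176.9299]), np.int32(371))]
```

View pics/c4.png

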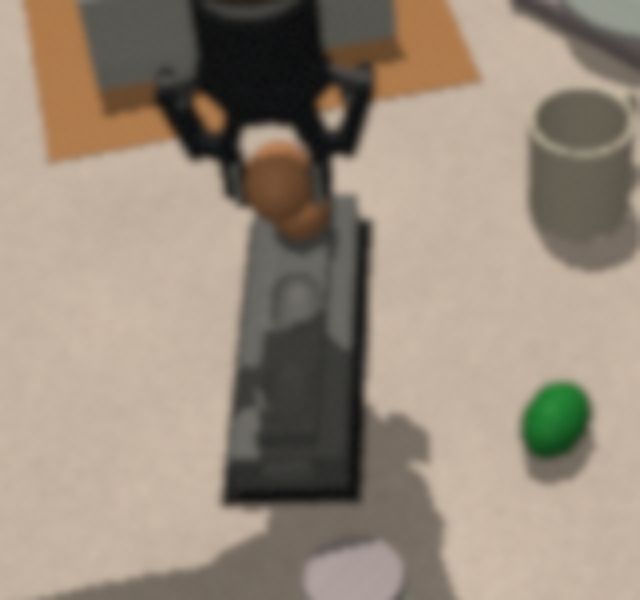

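The crop shows the egg held straight above the carrier. The middle hollow is at about (264,204) in the full image, against a predicted (264.2,205.4). I'll do a quick cross-check with egg_c from the earlier pictures.

```bash
python3 - <<'E'
from eggfit import *
np.set_printoptions(precision=4,suppress=True)
P=bot.camera("top");S=bot.camera("side");o=bot.get_obs();print(o["ee_pos"])
P["img"]=cv2.imread('pics/t3.png')[:,:,::-1].copy();S["img"]=cv2.imread('pics/s3.png')[:,:,::-1].copy()
b0=blobs(P,(3,80,60),(16,255,255),40,(250,210,290,245));b1=blobs(S,(3,80,60),(16,255,255),40,(250,168,285,190))
ob=[(P,b0[0][1]),(S,b1[0][1])]
print(b0[0][0],b1[0][0],b1[0][2]);print(fit(ob,(.475,.09),.072),fit(ob[:1],(.475,.09),.072),fit(ob[1:],(.475,.09),.072))
for v in (80,95):
    for c,pts,a in blobs(S,(0,0,0),(180,90,v),600,(235,165,300,260)): print(a,[onz(S,q,0)[:2] for q in pts[[pts[:,1].argmax(),(pts[:,0]+pts[:,1]).argmax(),(pts[:,1]-pts[:,0]).argmax()]]])
C=np.array([.453,.007]);d=np.array([np.cos(np.radians(74.9)),np.sin(np.radians(74.9))]);n=np.array([-d[1],d[0]])
print([C+s*.133*d+t*.047*n for s in (-1,1) for t in (-1,1)])
E
```

```text
[0.4535 0.0064 0.161 ]
[268.1676 229.4486] [264.3947 180.364 ] 228
(array([0.4734, 0.0881]), np.float64(74.99381211546594), np.float64(0.3166407798413146)) (array([0.4752, 0.091 ]), np.float64(252.4781823564496), np.float64(0.1256938090675287)) (array([0.473 , 0.0893]), np.float64(257.6738446192991), np.float64(0.02847031176149087))
628 [array([ 0.3764, -0.1041]), array([ 0.4564, -0.1254]), array([ 0.3745, -0.1   ])]
764 [array([ 0.3739, -0.1033]), array([ 0.459 , -0.1262]), array([ 0.3739, -0.1033])]
[array([ 0.4637, -0.1337]), array([ 0.373 , -0.1092]), array([0.533 , 0.1232]), array([0.4423, 0.1477])]
```

```bash
python3 -m inch '[[0,0.2,-1,0],[0,0.2,-3,0],[0,0.2,-5,0],[0,0.2,-6.8,0],[0,0.2,-8,0],[0,0.2,-8.7,0],[0,0.2,-9.0,0],[0,0.2,-9.2,0]]'
python3 -m inch '[[0,0,-0.1,0],[0,0,-0.2,0],[0,0,-0.3,0],[0,0,-0.4,0],[0,0,-0.5,0],[0,0,-0.55,0],[0,0,-0.55,0],[0,0,-0.55,0]]'
```

```text
time: 22.1
ee_pos: [0.4535, 0.0092, 0.0696]
tcp_rot: [-180.0, 0.0, -105.1]
wrist_force: [0.8, 0.4, -0.7]
opening: 0.0432
grasp_force: 20.7
time: 23.1
ee_pos: [0.4532, 0.0092, 0.0638]
tcp_rot: [-180.0, 0.0, -105.1]
wrist_force: [-0.6, 0.1, -1.2]
opening: 0.0431
grasp_force: 20.7
```

```bash
python3 -m inch '[[0,0,-0.05,0],[0,0,-0.1,0],[0,0,-0.15,0],[0,0,-0.15,0],[0,0,-0.15,0],[0,0,-0.15,0],[0,0,-0.15,0],[0,0,-0.15,0]]'
```

```text
time: 24.1
ee_pos: [0.4535, 0.0092, 0.063]
tcp_rot: [-179.9, 0.0, -105.1]
wrist_force: [-3.1, -0.1, 7.1]
opening: 0.043
grasp_force: 21.3
```

It made contact at the expected height, so I'll release gently and retreat.

```bash
python3 -m inch '[[0,0,0,0],[0,0,0,0],[0,0,0,0],[0,0,0,0],[0,0,0,0],[0,0,0,0],[0,0,0,0],[0,0,0,0]]' 5.2
python3 -m inch '[[0,0,0,0],[0,0,0,0],[0,0,0.3,0],[0,0,1.5,0],[0,0,4,0],[0,0,7,0],[0,0,10,0],[0,0,12.5,0]]' 8.5
python3 -m inch '[[0.3,-2,0,2],[1,-6,0,6],[2,-11,0,11],[3,-16.5,0,16],[4,-22,0,20],[5,-27.5,0,23],[6,-33,0,25],[7,-38.5,0,26]]'
python3 - <<'E'
from eggfit import *
np.set_printoptions(precision=4,suppress=True)
o=bot.get_obs();print(o["ee_pos"],o["tcp_rot"])
P=bot.camera("top");S=bot.camera("side");save(P,'t5.png');save(S,'s5.png')
for n,p,bx,x0,z in (("t",P,(250,205,315,250),(.453,.009),.072),("s",S,(245,165,290,225),(.453,.009),.072),("s2",S,(320,320,370,370),(.54,-.43),.022)):
    for c,pts,a in blobs(p,(3,80,60),(16,255,255),40,bx): print(n,c,a,fit([(p,pts)],x0,z))
y=[p["img"][b:b+130,a:a+160] for p,a,b in ((P,230,170),(S,190,130))]
cv2.imwrite('pics/c5.png',cv2.resize(np.hstack(y),None,fx=2.4,fy=2.4,interpolation=cv2.INTER_CUBIC)[:,:,::-1])
E
```

```text
time: 25.1
ee_pos: [0.4532, 0.0092, 0.0623]
tcp_rot: [-180.0, 0.0, -105.1]
wrist_force: [-0.2, 0.7, -0.0]
opening: 0.0521
grasp_force: 0.0
time: 26.1
ee_pos: [0.4534, 0.0092, 0.1895]
tcp_rot: [-179.9, 0.0, -105.1]
wrist_force: [0.6, 0.4, 0.7]
opening: 0.085
grasp_force: 0.0
time: 27.1
ee_pos: [0.5234, -0.3778, 0.1883]
tcp_rot: [-180.0, -0.0, -79.1]
wrist_force: [0.8, -0.2, 0.4]
opening: 0.0849
grasp_force: 0.0
[ 0.5234 -0.3778  0.1883] [-179.954    -0.0428  -79.0604]
t [268.1676 229.4486] 185 (array([0.4752, 0.091 ]), np.float64(252.45821888005221), np.float64(0.1256941821661847))
t [290.9838 236.2541] 185 (array([0.4531, 0.0122]), np.float64(253.01637038405354), np.float64(0.06326929587634682))
s [263.5536 191.1548] 504 (array([0.4597, 0.0387]), np.float64(249.9747919125669), np.float64(805.3297676445644))
s2 [346.7449 347.0835] 443 (array([ 0.5402, -0.4336]), np.float64(99.32652622651607), np.float64(0.28819819318325224))
```

View pics/c5.png

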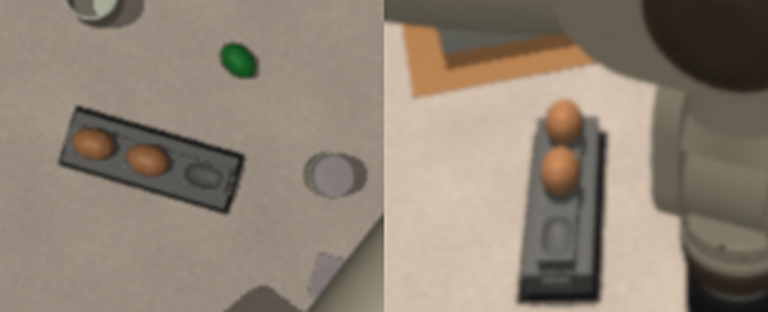

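Two eggs are now seated in a row 81.8 mm apart, egg_c has not moved, and hollow0 at the -y end is free. On to the second egg.

```bash
python3 -m inch '[[0.5,-1.5,0,0],[1.3,-4,-0.5,0],[1.7,-5.4,-3,0],[1.7,-5.4,-6,0],[1.7,-5.4,-9.5,0],[1.7,-5.4,-13,0],[1.7,-5.4,-16,0],[1.7,-5.4,-17.7,0]]'
python3 -m inch '[[0,0,0,0],[0,0,0,0],[0,0,0,0],[0,0,0,0],[0,0,0,0],[0,0,0,0],[0,0,0,0],[0,0,0,0]]' 3.5 20
python3 -m inch '[[0,0,1,0],[0,0,3,0],[0,0,6,0],[0,0,9,0],[0,0,12,0],[0,0,14,0],[0,0,15,0],[0,0,15,0]]'
```

```text
time: 28.2
ee_pos: [0.5399, -0.429, 0.0093]
tcp_rot: [180.0, 0.1, -79.1]
wrist_force: [-0.2, 0.0, 0.6]
opening: 0.0849
grasp_force: 0.0
time: 29.2
ee_pos: [0.5411, -0.4304, 0.0122]
tcp_rot: [-179.9, -0.1, -79.1]
wrist_force: [0.5, 0.3, 6.4]
opening: 0.043
grasp_force: 20.3
time: 30.2
ee_pos: [0.5404, -0.43, 0.1613]
tcp_rot: [-180.0, -0.1, -79.1]
wrist_force: [-0.5, -0.1, -1.5]
opening: 0.043
grasp_force: 20.5
```

```bash
python3 -m inch '[[-0.5,1.6,0,-2],[-1.8,6,0,-6],[-3.4,11.2,0,-10],[-5.1,16.8,0,-14],[-6.8,22.4,0,-18],[-8.5,28,0,-22],[-10,33,0,-25],[-10.9,36,0,-26]]'
python3 -m inch '[[0,0,0,0],[0,0,0,0],[0,0,0,0],[0,0,-0.5,0],[0,0,-1.5,0],[0,0,-3,0],[0,0,-4,0],[0,0,-4,0]]'
```

```text
time: 31.2
ee_pos: [0.4299, -0.0679, 0.1595]
tcp_rot: [179.9, 0.0, -105.1]
wrist_force: [0.8, 0.1, -0.5]
opening: 0.0428
grasp_force: 20.6
time: 32.2
ee_pos: [0.4306, -0.0697, 0.1191]
tcp_rot: [179.9, -0.0, -105.1]
wrist_force: [-0.3, 0.0, -0.6]
opening: 0.0427
grasp_force: 20.7
```

```bash
python3 -m inch '[[0.1,0,-0.6,0],[0.1,0,-1.8,0],[0.1,0,-3,0],[0.1,0,-4,0],[0.1,0,-4.6,0],[0.1,0,-4.9,0],[0.1,0,-5.1,0],[0.1,0,-5.2,0]]'
python3 -m inch '[[0,0,-0.1,0],[0,0,-0.2,0],[0,0,-0.3,0],[0,0,-0.35,0],[0,0,-0.4,0],[0,0,-0.4,0],[0,0,-0.4,0],[0,0,-0.4,0]]'
```

```text
time: 33.2
ee_pos: [0.4324, -0.0698, 0.0684]
tcp_rot: [-180.0, 0.0, -105.1]
wrist_force: [0.8, 1.2, -1.0]
opening: 0.043
grasp_force: 20.7
time: 34.2
ee_pos: [0.4322, -0.0698, 0.0643]
tcp_rot: [-180.0, 0.0, -105.1]
wrist_force: [-0.9, 0.7, -0.3]
opening: 0.043
grasp_force: 20.7
```

```bash
python3 -m inch '[[0,0,-0.05,0],[0,0,-0.1,0],[0,0,-0.15,0],[0,0,-0.18,0],[0,0,-0.18,0],[0,0,-0.18,0],[0,0,-0.18,0],[0,0,-0.18,0]]'
```

```text
time: 35.2
ee_pos: [0.4325, -0.0698, 0.0634]
tcp_rot: [-179.9, 0.0, -105.1]
wrist_force: [-2.2, 1.0, 9.3]
opening: 0.0429
grasp_force: 21.4
```

```bash
python3 -m inch '[[0,0,0,0],[0,0,0,0],[0,0,0,0],[0,0,0,0],[0,0,0,0],[0,0,0,0],[0,0,0,0],[0,0,0,0]]' 5.2
python3 -m inch '[[0,0,0,0],[0,0,0,0],[0,0,0.3,0],[0,0,1.5,0],[0,0,4,0],[0,0,7,0],[0,0,10,0],[0,0,12.5,0]]' 8.5
python3 -m inch '[[0,-2,0,0],[0,-6,0,0],[0,-11,0,0],[0,-16,0,0],[0,-20,0,0],[0,-23,0,0],[0,-24,0,0],[0,-24,0,0]]'
python3 - <<'E'
from eggfit import *
np.set_printoptions(precision=4,suppress=True)
P=bot.camera("top");S=bot.camera("side");save(P,'t6.png');save(S,'s6.png')
for c,pts,a in blobs(P,(3,80,60),(16,255,255),40,(250,205,325,255)): print(c,a,fit([(P,pts)],onz(P,c,.072)[:2],.072))
y=[p["img"][b:b+180,a:a+250] for p,a,b in ((P,140,110),(S,170,90))]
cv2.imwrite('pics/c6.png',cv2.resize(np.hstack(y),None,fx=1.6,fy=1.6,interpolation=cv2.INTER_CUBIC)[:,:,::-1])
E
```

```text
time: 36.2
ee_pos: [0.4322, -0.0698, 0.0625]
tcp_rot: [-180.0, 0.0, -105.1]
wrist_force: [-0.2, -0.6, -0.5]
opening: 0.052
grasp_force: 0.0
time: 37.2
ee_pos: [0.4324, -0.0698, 0.1897]
tcp_rot: [-179.9, 0.0, -105.1]
wrist_force: [0.2, -0.2, 0.3]
opening: 0.0852
grasp_force: 0.0
time: 38.2
ee_pos: [0.4322, -0.3099, 0.1878]
tcp_rot: [-180.0, 0.0, -105.1]
wrist_force: [0.0, -0.7, 0.1]
opening: 0.0851
grasp_force: 0.0
[268.1304 229.4674] 184 (array([0.4752, 0.0911]), np.float64(251.48525110020805), np.float64(0.1258279644550478))
[290.9838 236.2541] 185 (array([0.4531, 0.0122]), np.float64(253.01434393027336), np.float64(0.06326919152049275))
[314.6349 243.1958] 189 (array([ 0.4306, -0.0691]), np.float64(253.9871197025083), np.float64(0.013063309441330788))
```

View pics/c6.png

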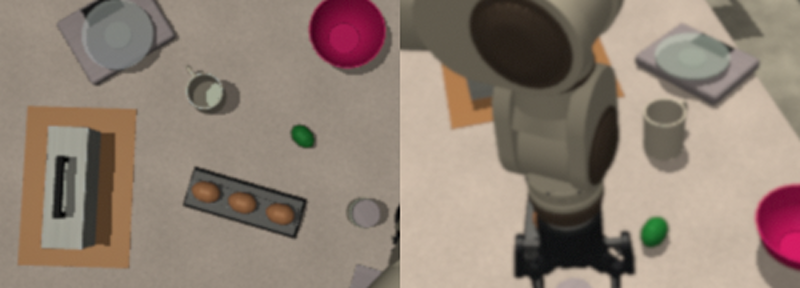

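The top view shows all three eggs seated in line along the carrier, the lid rim-down on the paper, and the jar and mug untouched. Handing in.

```bash
python3 -c "
from workcell import bot
print(bot.job_done())"
```

```text
the job is handed in; nothing more can be done
None
```

The job is handed in at about 38 s of the 72 s allowed: the lid stands rim down on the baking paper, both brown eggs lie along the carrier in its two empty hollows, and egg_c, the jar and the mug were left where they were; no verdict came back.

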